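# Hang the first row of a dose card over the shelf edge

### The arm

A 7-joint arm with a two-finger parallel gripper is mounted at the origin on the work surface. World frame = base frame: x ahead of the robot, y to its left, z up, the work surface at z = 0. Lengths are in m, angles in rad, forces in N, time in s.
With the tool pointing down it reaches from about 0.35 to 0.9 m from the base axis. Payload 7.2 kg.
Tool frame: the origin (TCP) lies at the very end of the fingers, on their centre line; the grasp point (between the pads) lies 19 mm behind it (manip.grasp_offset is the distance from the TCP to the grasp point, in m); z points along the fingers, y is the line along which they close (so a half turn about z gives the same grasp; the last joint's range is limited). The gripper opens to 88 mm and grips with 3 to 60 N. Pads are 20 mm wide; open, the fingers measure 115 mm over their backs; the gripper's body (75 mm by 178 mm) begins 61 mm behind the grasp point.
Start: joints at [1.076, 0.411, -0.013, 1.596, 0.006, 1.134, -0.082], TCP at [0.259, -0.569, 0.223] pointing down, gripper open.
Joint ranges: [-2.95, 2.95], [-0.29, 1.99], [-1.47, 1.44], [0.14, 2.54], [-1.03, 4.17], [0.13, 1.85], [-2.86, 2.86]. Speed limits (rad/s): [2.39, 2.39, 3.01, 3.01, 3.14, 3.14, 3.14].

### API

Orientations are given as a rotation vector (axis times angle).
In Python, from rig import manip gives the robot as it stands.
- The arm moves only by the tool carry_out, never from a script. Its argument "targets" is a list of rows, each a list of 7 numbers: the shift along the tool's x, y, z in mm, then the turn, a rotation vector about the tool's x, y, z in rad, then the gripper's target within -1 to 1 (shut at 1, half-way at 0, fully open at -1). A call has 1 to 12 rows; each row is the pose to reach, as a shift and turn from the pose commanded when the call began, along the tool's axes at that moment; what a row does not reach only later rows make up. A row lasts 1/10 s, in which the tool goes at most 50 mm and 8.59 degrees, less where a joint would pass 70% of its speed; a pose out of reach is approached as far as the arm can. A call with a gripper value outside its range is refused whole. The fingers move at their own pace and stop on an object; "grip_force" is the grip in N (left out, the last holds). Time passes only in rows, so rows that repeat a pose let the fingers close. It gives the time, the measured TCP pose, the force, the opening and the grip force at its end, in the units of the state.
- manip.get_obs(): the state, without advancing time (a new reading comes with each control period).
- manip.camera(name): name is "scene" or "top"; returns the picture (420x560x3 uint8, red, green, blue); there is no depth.
- manip.camera_info(name): a dict with "mtx" (3x3 intrinsics, pixels), "world_from_camera" (4x4, takes a point from camera to world coordinates). Camera axes: x right, y down, z forward; pixel columns grow to the right and rows downward; lengths in m; the calibration is good to about 2 mm. A picture is of the moment at which its call begins. camera_info takes no time and is no camera call.
- manip.finish_job(): hands the job in; it is judged then, once.
Trained networks look in the newest picture that a camera, given by its name, has taken for a name from the list of things; names that differ only in an ending like _2 or _b are one class to them, and where a whole thing is asked for, a point or a joint stands for the part that bears it (a point fixed in the world has none). Each returns a list of dicts, best first, with "conf" (0 to 1); they miss things now and then, are a little off and sometimes report something else, mostly with a low value. They report only what shows in the picture. A call takes as long as a camera call. They do not tell look-alikes from the thing itself.
- manip.search_frame(camera, thing): "bbox" ([left, top, width, height] in pixels, round what is visible of it).
The state is a dict: "t": time; "joint_positions": joint angles; "qvel": joint speeds; "joint_efforts": joint torques, N m; "tool_pos": TCP position; "tool_rot": TCP orientation; "ft_force": force on the tool from outside, world axes, zero at the start; "wrist_torque": the same for the moment, N m; "width": finger opening in m; "grasp_force": force on a finger pad.
Only numpy, scipy, OpenCV 4.12 (cv2) and the standard library are available. Lean on these libraries where they do the work, as an engineer would, in place of code of your own. Each camera call takes 0.05 s, during which the arm holds its last target. There are 200 camera calls.

### The job

A perforated dose card lies on the raised shelf of the dispensing counter. Push it with the fingertips so that it slides over the shelf's blue front edge, above the green basket, until just the first row of pockets (the row farthest from the blue label end) hangs out and the perforation behind that row lies along the edge, ready for the row to be snapped off. Keep the card flat on the shelf, never lifting or tipping it, leave the other things where they stand, and let go of the card when it is in place.

Things in the scene. Friction and masses are not known exactly. Their poses are not given: they have to be found in the camera images.
- dose_card: Loose white card, 155 (x) x 100 (y) x 5 mm, 60 g, pockets up. Origin: centre of underside. +x: bare label end (last 35 mm, blue label); -x: first row, which starts toward the shelf's front edge, up to 26 deg from square. Clear 18 mm pockets with red-white capsules, 6 mm proud (11 mm over all): rows of 4 at x = -62.5, -32.5, -2.5, 27.5 mm. Dashed dark perforation behind the first row: x = -47.5 mm.
- perf_left (a point): On the card's underside: the +y end of the perforation behind the first row (card x = -47.5, y = +50 mm).
- perf_right (a point): On the card's underside: the -y end of the same perforation (card x = -47.5, y = -50 mm).
- shelf_edge (a point): Middle of the upper front edge of the fixed raised shelf, 80 mm above the counter, level with its top. The shelf is a wooden board 500 (y) x 300 (x) x 18 mm on blue legs; a flush 12 mm blue strip runs along this edge and the strip's outer border is the edge. -x points out over the edge, toward the robot; +x back over the shelf; +y along the edge; z up. Turned up to 17 deg.
- vial_a: Bystander: amber medicine vial with white cap, 36 mm across, 62 mm high, standing near one end of the shelf. Origin at the centre of its foot.
- vial_b: Bystander: white medicine vial with blue cap, 36 mm across, 62 mm high, standing near the other end of the shelf. Origin at the centre of its foot.
- carton_a: Bystander: white and orange medicine carton 45 x 60 x 55 mm standing in a back corner of the shelf. Origin at the centre of its underside.
- basket: Bystander: open green basket 90 x 200 mm, 40 mm high, on the counter below the shelf's front edge, half under the shelf. Origin at the centre of its underside.
- tape: Bystander: green desk tape dispenser, 170 x 58 mm, 97 mm high, on the counter to the left. Origin at the centre of its underside.
- carton_b: Bystander: white and green carton 60 x 110 x 45 mm on the counter to the right. Origin at the centre of its underside.
- blister: Bystander: small silver and copper capsule blister, 95 x 42 mm, 9 mm high, lying in the other back corner of the shelf. Origin at the centre of its underside.
Not all that is in view belongs to the job. What is shaped like the dose_card but yellow is not meant.

How it is judged:
By the outcome, as a careful person would: the job done as asked, in the order asked, and still so for the second after the job is handed in, with the robot touching nothing.
It also fails if it takes over 45 s, if anything falls off the work surface, if the arm or the gripper's body presses on something with over 40 N, if the wrist force passes 120 N, or if a joint passes its speed limit or range.

## Working session

There is one attempt and no reset: what is moved stays moved. The work goes in short steps, Python scripts to look and compute and a tool call to move; the robot and the scene stay as the last step left them, time stands still between calls to the robot, and variables do not carry over. Pictures are saved under pics/ and viewed, at most 10 in all, crops included, and the job is handed in when it is done.

Besides the shell and the picture viewer there is one more tool, called after "Request:" as name(argument=value, ...), one argument or row to a line, values as JSON. carry_out: Moves the arm, as the interface text tells. Its arguments: {"type":"object","properties":{"targets":{"type":"array","items":{"type":"array","items":{"type":"number"}}},"grip_force":{"type":"number"}},"required":["targets"]}

```bash
ls; mkdir -p pics; python3 - <<'E'
from rig import manip
import cv2
for n in("top","scene"):
    im=manip.camera(n); cv2.imwrite(f"pics/{n}0.png",im[:,:,::-1])
    i=manip.camera_info(n); print(n,i["mtx"].round(1).tolist(),i["world_from_camera"].round(4).tolist())
    for t in("dose_card","shelf_edge","perf_left","vial_a","basket"):
        try: print(t,[(d["bbox"],round(d["conf"],2)) for d in manip.search_frame(n,t)][:4])
        except Exception as e: print(t,e)
o=manip.get_obs(); print({k:o[k] for k in("t","tool_pos","tool_rot","width","ft_force")})
E
```

```text
pics
top [[434.8, 0.0, 279.9], [0.0, 434.8, 206.9], [0.0, 0.0, 1.0]] [[0.0181, -0.9881, 0.1528, 0.3647], [-0.9998, -0.0172, 0.0075, -0.0045], [-0.0048, -0.1529, -0.9882, 1.5939], [0.0, 0.0, 0.0, 1.0]]
dose_card [([354.5, 156.5, 36.1, 41.3], 0.93), ([241.5, 193.1, 32.8, 47.3], 0.66)]
shelf_edge [([187.0, 161.2, 157.0, 109.5], 0.68)]
perf_left [([243.6, 196.6, 29.9, 39.1], 0.88), ([192.8, 218.8, 13.0, 8.0], 0.68), ([355.6, 154.2, 37.3, 43.6], 0.66)]
vial_a []
basket [([214.1, 250.5, 58.4, 26.6], 0.86)]
scene [[382.1, 0.0, 281.8], [0.0, 382.1, 211.6], [0.0, 0.0, 1.0]] [[0.5059, 0.7178, -0.4783, 1.1334], [0.8626, -0.4193, 0.2831, -0.3287], [0.0027, -0.5558, -0.8313, 1.0392], [0.0, 0.0, 0.0, 1.0]]
dose_card [([273.5, 177.6, 54.6, 42.8], 0.76), ([170.7, 286.5, 67.4, 63.0], 0.75)]
shelf_edge [([206.9, 148.0, 181.6, 123.0], 0.66)]
perf_left [([171.3, 282.0, 64.7, 65.0], 0.86), ([275.3, 174.0, 53.7, 47.0], 0.61), ([396.6, 126.4, 42.8, 44.9], 0.29)]
vial_a [([343.5, 151.9, 8.8, 16.4], 0.73), ([217.1, 187.1, 11.0, 18.8], 0.48)]
basket [([260.9, 151.7, 58.2, 17.9], 0.84)]
{'t': 0.6, 'tool_pos': array([ 0.25872339, -0.56892865,  0.22265534]), 'tool_rot': array([3.07031184e+00, 6.65357489e-01, 1.88146311e-05]), 'width': 0.0880178442900345, 'ft_force': array([-0.49781468, -0.84288948, -0.48328687])}
```

View pics/top0.png

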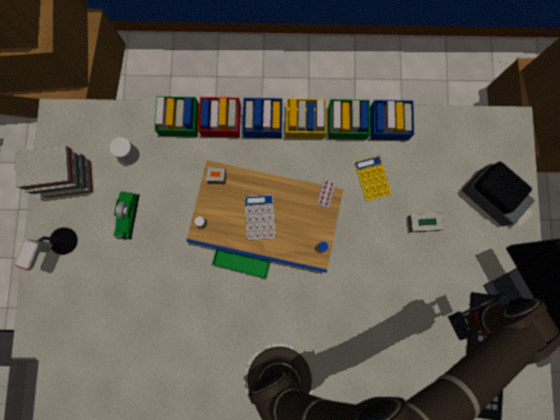

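View pics/scene0.png

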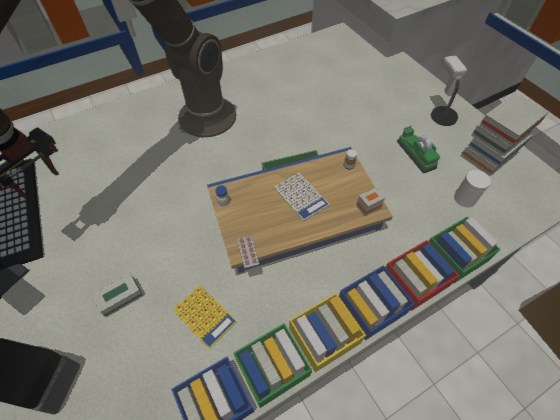

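The top picture shows the white dose card on the shelf at (260,217). The yellow look-alike lies on the counter at (373,180), and the small capsule blister is at (327,193). The white one with its blue label at the back is the one I want. As a close check, I'll rectify both pictures onto the card plane.

```bash
cat > h.py <<'E'
from rig import manip
import numpy as np, cv2
def proj(n,P):
    i=manip.camera_info(n); T=np.linalg.inv(i["world_from_camera"]); P=np.atleast_2d(P)
    c=P@T[:3,:3].T+T[:3,3]; u=c@i["mtx"].T; return u[:,:2]/u[:,2:]
def ortho(n,z,x0,x1,y0,y1,s=1000,k=4):
    """view from above: up = +x, left = +y, s px per m"""
    im=np.mean([manip.camera(n).astype(float) for _ in range(k)],0)
    W,H=int((y1-y0)*s),int((x1-x0)*s)
    w=[[x1,y1,z],[x1,y0,z],[x0,y0,z],[x0,y1,z]]
    M=cv2.getPerspectiveTransform(np.float32([[0,0],[W,0],[W,H],[0,H]]),proj(n,w).astype(np.float32))
    return cv2.warpPerspective(im,M,(W,H),flags=cv2.INTER_CUBIC|cv2.WARP_INVERSE_MAP).clip(0,255).astype(np.uint8)
E
python3 - <<'E'
from h import *
a=[ortho(n,.083,.40,.80,-.20,.36,1000)for n in("top","scene")]
for n,i in zip("ts",a): np.save(f"o_{n}.npy",i)
cv2.imwrite("pics/o.png",np.hstack([a[0][:,80:480],a[1][:,80:480]])[:,:,::-1])
E
```

```text
(no output)
```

View pics/o.png

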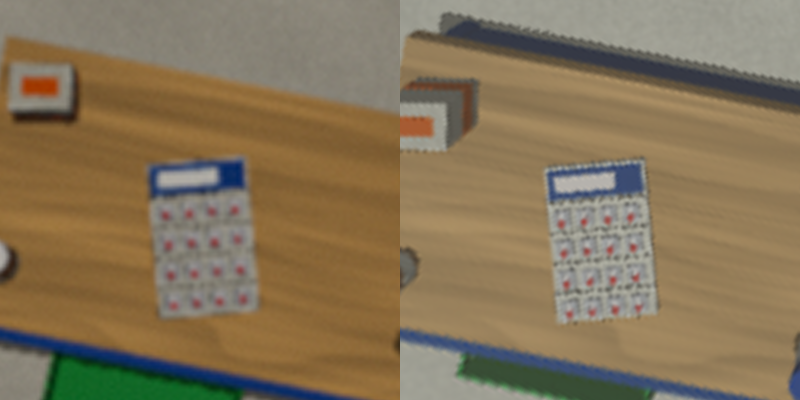

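```bash
cat >> h.py <<'E'
R=(.38,.78,-.12,.28); S=2000
def xy(p): p=np.atleast_2d(p); return np.c_[R[1]-(p[:,1]+.5)/S, R[3]-(p[:,0]+.5)/S]
def wood(o): o=o.astype(int); return ((o[:,:,0]-o[:,:,2])>28).astype(np.uint8)
def card(n,k=4):
    m=1-wood(ortho(n,.085,*R,S,k)); m=cv2.morphologyEx(m,cv2.MORPH_CLOSE,np.ones((25,25)))
    m=cv2.morphologyEx(m,cv2.MORPH_OPEN,np.ones((41,41)))
    N,l,st,c=cv2.connectedComponentsWithStats(m)
    return m,[(st[i],xy(c[i])[0].round(4)) for i in range(1,N)],l
def edge(n,k=4,ys=None):
    """outer border of the blue strip, x = a + b*y; subpixel not needed at 0.5 mm/px"""
    o=ortho(n,.080,*R,S,k).astype(int); b=(o[:,:,2]-o[:,:,0])>25
    pts=[]
    for c in range(10,o.shape[1]-10,4):
        w=np.where(wood(o[:,c:c+1].astype(np.uint8))[:,0])[0]
        if len(w)<50: continue
        e=w.max(); j=np.where(b[e:e+60,c])[0]
        if len(j)>10: pts.append((c,e+j.max()+.5))
    P=xy(pts); 
    for _ in range(6):
        f=np.polyfit(P[:,1],P[:,0],1); r=np.abs(P[:,0]-np.polyval(f,P[:,1])); P=P[r<max(2.5*np.median(r),.0006)]
    return f,len(P),np.median(r)*1e3
E
python3 - <<'E'
from h import *
vis=[]
for n in("top","scene"):
    f,N,r=edge(n); print(n,"edge a %.4f b %.4f yaw %.2f"%(f[1],f[0],-np.degrees(np.arctan(f[0]))),N,r)
    m,L,l=card(n)
    for i,(st,c) in enumerate(L,1):
        if .45<c[0]<.7 and 0<c[1]<.16:
            pts=cv2.findNonZero((l==i).astype(np.uint8)); q=cv2.minAreaRect(pts); print(c,xy(q[0])[0].round(4),np.array(q[1])/2,xy(cv2.boxPoints(q)).round(4).tolist(),st)
    vis.append(cv2.resize(m*255,(400,400)))
cv2.imwrite("pics/m.png",np.hstack(vis))
E
```

```text
top edge a 0.4030 b 0.1905 yaw -10.78 155 0.42513075770006514
[0.5633 0.0773] [0.5633 0.077 ] [154.61131287  99.28551483] [[0.6359000205993652, 0.13330000638961792], [0.6446999907493591, 0.03440000116825104], [0.49070000648498535, 0.02070000022649765], [0.48190000653266907, 0.11959999799728394]] [  297   277   215   315 59575]
scene edge a 0.4020 b 0.1977 yaw -11.18 174 0.22272756875324484
[0.5615 0.078 ] [0.5611 0.0781] [157.91326904 102.34949493] [[0.6349999904632568, 0.1362999975681305], [0.6444000005722046, 0.03440000116825104], [0.487199991941452, 0.019899999722838402], [0.47780001163482666, 0.121799997985363]] [  293   276   221   321 62684]
```

```bash
python3 - <<'E'
from h import *
o=manip.get_obs(); print(o["t"])
for n in("top","scene"):
  for t in("blister","vial_a","carton_a"): print(n,t,[(d["bbox"],round(d["conf"],2)) for d in manip.search_frame(n,t)][:3])
E
```

```text
1.8
top blister [([318.6, 177.8, 16.3, 26.3], 0.79), ([192.6, 219.6, 13.0, 7.4], 0.5)]
top vial_a [([194.7, 219.1, 10.0, 10.3], 0.66)]
top carton_a [([408.8, 213.1, 36.3, 17.6], 0.56), ([206.4, 167.1, 18.4, 14.5], 0.55)]
scene blister [([236.8, 237.2, 20.3, 28.9], 0.6)]
scene vial_a [([216.8, 184.6, 13.7, 22.9], 0.58), ([344.6, 149.9, 11.8, 17.3], 0.55)]
scene carton_a [([94.6, 274.3, 50.0, 43.9], 0.95), ([354.9, 189.9, 27.0, 28.6], 0.83), ([214.6, 187.6, 13.4, 17.2], 0.54)]
```

View pics/m.png

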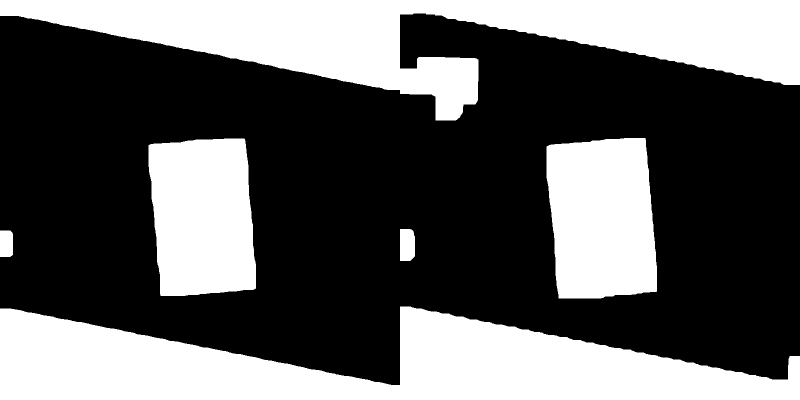

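The choice is confirmed. The mask measures 155–158 x 99–102 mm, centred at (0.562, 0.0775) with yaw +5.1°. The edge is x = 0.4025 + 0.194·y, so the shelf yaw is −11.0°. I'm moving to hover behind the label end.

Request:
carry_out(
  targets=[
    [40,-27,0,0,0,0.02,-0.36],
    [80,-54,0,0,0,0.04,-0.36],
    [120,-80,0,0,0,0.06,-0.36],
    [160,-107,0,0,0,0.08,-0.36],
    [200,-134,0,0,0,0.1,-0.36],
    [240,-161,0,0,0,0.12,-0.36],
    [280,-187,0,0,0,0.14,-0.36],
    [320,-213,0,0,0,0.17,-0.36],
    [360,-240,0,0,0,0.2,-0.36],
    [400,-267,0,0,0,0.22,-0.36],
    [440,-294,0,0,0,0.25,-0.36],
    [470,-314,0,0,0,0.28,-0.36],
  ],
  grip_force=10,
)

```text
t: 3.3
tool_pos: [0.5579, -0.0852, 0.2229]
tool_rot: [-3.132, -0.232, -0.002]
ft_force: [1.2, 1.2, 0.5]
width: 0.0596
grasp_force: 0.0
```

```bash
cat >> h.py <<'E'
from scipy.spatial.transform import Rotation as Ro
def state():
    o=manip.get_obs(); r=Ro.from_rotvec(o["tool_rot"]); X=r.as_matrix()[:,0]
    return o,r,np.degrees(np.arctan2(X[1],X[0]))
def goto(x,y,z,yaw):
    """shift (mm) and turn for a tool-down pose with tool x at yaw degrees"""
    o,r,_=state(); c,s=np.cos(np.radians(yaw)),np.sin(np.radians(yaw))
    t=Ro.from_matrix(np.array([[c,s,0],[s,-c,0],[0,0,-1]]))
    d=r.inv().apply(np.array([x,y,z])-o["tool_pos"])*1e3
    return d.round(1).tolist(),(r.inv()*t).as_rotvec().round(3).tolist()
E
python3 - <<'E'
from h import *
o,r,y=state(); print(o["t"],o["tool_pos"],y,o["width"],goto(.668,.087,.2227,5.1))
E
```

```text
3.3 [ 0.55786155 -0.08520404  0.22290687] 8.471270150862951 0.05964717988992112 ([134.3, -154.1, 0.4], [-0.001, -0.001, 0.059])
```

Request:
carry_out(
  targets=[
    [27,-31,0,0,0,0.01,-0.36],
    [54,-62,0,0,0,0.02,-0.36],
    [81,-93,0,0,0,0.03,-0.36],
    [108,-124,0,0,0,0.05,-0.36],
    [134,-154,0,0,0,0.059,-0.36],
    [134,-154,0,0,0,0.059,-0.36],
    [134,-154,30,0,0,0.059,-0.36],
    [134,-154,60,0,0,0.059,-0.36],
    [134,-154,90,0,0,0.059,-0.36],
    [134,-154,115,0,0,0.059,-0.36],
    [134,-154,121,0,0,0.059,-0.36],
    [134,-154,121,0,0,0.059,-0.36],
  ],
)

```text
t: 4.5
tool_pos: [0.666, 0.0828, 0.101]
tool_rot: [3.138, 0.137, -0.003]
ft_force: [-0.8, -0.4, -0.1]
width: 0.0596
grasp_force: 0.0
```

```bash
python3 - <<'E'
from h import *
o,r,y=state(); print(o["t"],o["tool_pos"],y,goto(.668,.087,.0815,5.1))
# car-like push path: heading turns from 5.1 to -11.0 over 65 mm, then straight
c=np.array([.562,.0775]); 
P=[]
for i in range(0,86):
    s=float(i); psi=5.1-16.1*min(s/65,1); u=np.array([np.cos(np.radians(psi)),np.sin(np.radians(psi))])
    if i: c=c-u*1e-3
    if i%5==0: t=c+.0875*u; P.append((s,psi,*goto(*t,.0815,psi)))
for p in P: print("%.0f %.1f"%p[:2],p[2],p[3])
cv2.imwrite("pics/s1.png",ortho("scene",.083,.45,.75,-.05,.25,2000,1)[:,:,::-1])
E
```

```text
4.5 [0.66604777 0.08283386 0.100985  ] 5.009790416793161 ([2.3, -4.0, 19.5], [0.0, 0.002, -0.002])
0 5.1 [-16.6, -3.9, 19.5] [0.0, 0.002, -0.002]
5 3.9 [-21.6, -2.1, 19.5] [0.0, 0.002, 0.02]
10 2.6 [-26.7, -0.4, 19.5] [0.0, 0.002, 0.042]
15 1.4 [-31.7, 1.3, 19.5] [0.0, 0.002, 0.063]
20 0.1 [-36.9, 2.8, 19.6] [0.0, 0.002, 0.085]
25 -1.1 [-42.0, 4.2, 19.6] [0.0, 0.002, 0.107]
30 -2.3 [-47.2, 5.4, 19.6] [0.0, 0.002, 0.128]
35 -3.6 [-52.4, 6.6, 19.6] [0.0, 0.002, 0.15]
40 -4.8 [-57.7, 7.7, 19.6] [0.0, 0.002, 0.171]
45 -6.0 [-62.9, 8.6, 19.6] [0.0, 0.002, 0.193]
50 -7.3 [-68.2, 9.4, 19.6] [0.0, 0.002, 0.215]
55 -8.5 [-73.5, 10.2, 19.6] [0.001, 0.002, 0.236]
60 -9.8 [-78.8, 10.8, 19.6] [0.001, 0.002, 0.258]
65 -11.0 [-84.1, 11.2, 19.6] [0.001, 0.002, 0.279]
70 -11.0 [-88.9, 9.9, 19.6] [0.001, 0.002, 0.279]
75 -11.0 [-93.7, 8.5, 19.7] [0.001, 0.002, 0.279]
80 -11.0 [-98.5, 7.1, 19.7] [0.001, 0.002, 0.279]
85 -11.0 [-103.3, 5.7, 19.7] [0.001, 0.002, 0.279]
```

View pics/s1.png

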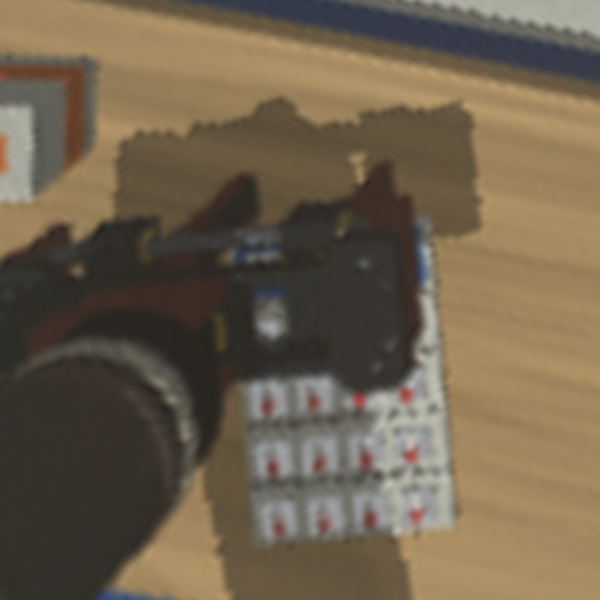

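The picture shows both fingertips just behind the label end (around (240,185) and (385,170) in the crop), clear of the card. I'm lowering them to the shelf now.

Request:
carry_out(
  targets=[
    [0,0,7,0,0,0,-0.36],
    [0,0,14,0,0,0,-0.36],
    [0,0,18,0,0,0,-0.36],
    [0,0,18,0,0,0,-0.36],
    [0,0,18,0,0,0,-0.36],
  ],
)

```text
t: 5.05
tool_pos: [0.6666, 0.0835, 0.0837]
tool_rot: [-3.139, -0.138, 0.0]
ft_force: [-0.4, -0.2, 1.1]
width: 0.0598
grasp_force: 0.0
```

```bash
cat > path.py <<'E'
from h import *
o,r,y=state(); print(o["t"],o["tool_pos"],y,o["ft_force"])
c=np.array([.562,.0775])
for i in range(0,86):
    s=float(i); psi=5.1-16.1*min(s/65,1); u=np.array([np.cos(np.radians(psi)),np.sin(np.radians(psi))])
    if i: c=c-u*1e-3
    if i%5==0: t=c+.0875*u; a,b=goto(*t,.0820,psi); print(i,a,b[2])
E
python3 path.py
```

```text
5.05 [0.66661171 0.08345402 0.0836875 ] 5.033840709828048 [-0.42445997 -0.19515235  1.1137691 ]
0 [-17.2, -3.3, 1.7] -0.001
5 [-22.2, -1.5, 1.7] 0.02
10 [-27.3, 0.2, 1.7] 0.042
15 [-32.4, 1.8, 1.7] 0.064
20 [-37.5, 3.3, 1.7] 0.085
25 [-42.7, 4.7, 1.7] 0.107
30 [-47.9, 6.0, 1.7] 0.129
35 [-53.1, 7.2, 1.7] 0.15
40 [-58.3, 8.2, 1.7] 0.172
45 [-63.6, 9.2, 1.7] 0.193
50 [-68.9, 10.0, 1.7] 0.215
55 [-74.1, 10.7, 1.7] 0.237
60 [-79.5, 11.3, 1.7] 0.258
65 [-84.8, 11.8, 1.7] 0.28
70 [-89.6, 10.4, 1.7] 0.28
75 [-94.4, 9.0, 1.7] 0.28
80 [-99.2, 7.6, 1.7] 0.28
85 [-104.0, 6.3, 1.7] 0.28
```

Request:
carry_out(
  targets=[
    [-5,-2,1.5,0,0,0,-0.36],
    [-10,-3,1.5,0,0,0,-0.36],
    [-14,-3,1.5,0,0,0,-0.36],
    [-17,-3,1.5,0,0,0,-0.36],
    [-20,-2.3,1.5,0,0,0.011,-0.36],
    [-23,-1.2,1.5,0,0,0.024,-0.36],
    [-27,0.1,1.5,0,0,0.041,-0.36],
    [-31,1.4,1.5,0,0,0.058,-0.36],
    [-35,2.6,1.5,0,0,0.075,-0.36],
    [-39,3.7,1.5,0,0,0.092,-0.36],
    [-43,4.8,1.5,0,0,0.108,-0.36],
    [-43,4.8,1.5,0,0,0.108,-0.36],
  ],
)

```text
t: 6.25
tool_pos: [0.6236, 0.0745, 0.0821]
tool_rot: [3.141, -0.033, -0.001]
ft_force: [-0.0, -0.5, 0.0]
width: 0.0596
grasp_force: 0.0
```

```bash
python3 path.py|sed -n '1p;6,20p'; python3 - <<'E'
from h import *
cv2.imwrite("pics/s2.png",np.hstack([ortho(n,.083,.40,.70,-.05,.25,1300,2) for n in("top","scene")])[:,:,::-1])
E
```

```text
6.25 [0.62355895 0.07454579 0.08212154] -1.2095979171807638 [-0.01924277 -0.47273708  0.03671893]
20 [5.9, -2.4, 0.1] -0.024
25 [0.9, -0.5, 0.1] -0.002
30 [-4.1, 1.4, 0.1] 0.02
35 [-9.1, 3.1, 0.1] 0.041
40 [-14.2, 4.7, 0.1] 0.063
45 [-19.3, 6.2, 0.1] 0.084
50 [-24.5, 7.6, 0.1] 0.106
55 [-29.7, 8.9, 0.1] 0.128
60 [-34.9, 10.1, 0.1] 0.149
65 [-40.1, 11.1, 0.1] 0.171
70 [-45.1, 10.3, 0.1] 0.171
75 [-50.0, 9.4, 0.2] 0.171
80 [-54.9, 8.6, 0.2] 0.171
85 [-59.8, 7.7, 0.2] 0.171
```

View pics/s2.png

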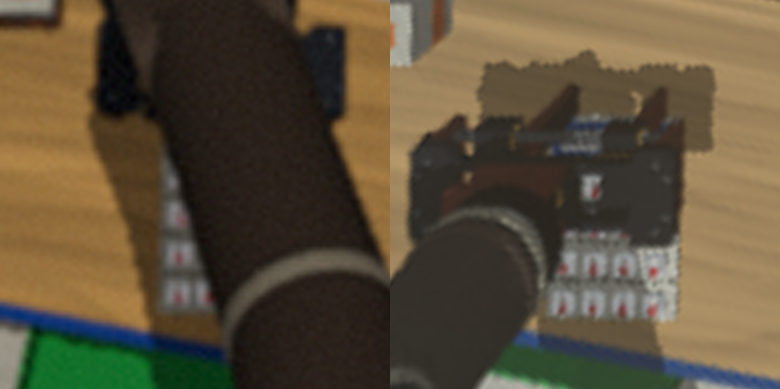

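The card is being pushed squarely: its front row ends at about (545–676, 320) in the scene half, turning along with the fingers. I'm continuing the push.

Request:
carry_out(
  targets=[
    [-4,1.4,0,0,0,0.018,-0.36],
    [-9,3.1,0,0,0,0.041,-0.36],
    [-14,4.6,0,0,0,0.062,-0.36],
    [-19,6.1,0,0,0,0.083,-0.36],
    [-24,7.5,0,0,0,0.104,-0.36],
    [-29,8.7,0,0,0,0.125,-0.36],
    [-34,9.9,0,0,0,0.145,-0.36],
    [-38,10.7,0,0,0,0.162,-0.36],
    [-42,10.8,0,0,0,0.171,-0.36],
    [-46,10.1,0,0,0,0.171,-0.36],
    [-48,9.8,0,0,0,0.171,-0.36],
    [-48,9.8,0,0,0,0.171,-0.36],
  ],
)

```text
t: 7.65
tool_pos: [0.5757, 0.0662, 0.0822]
tool_rot: [3.127, -0.299, -0.0]
ft_force: [-0.1, -0.1, -0.0]
width: 0.0596
grasp_force: 0.0
```

```bash
python3 - <<'E'
from h import *
o,r,y=state(); print(o["t"],o["tool_pos"],y,o["ft_force"])
cv2.imwrite("pics/s3.png",np.hstack([ortho(n,.085,.36,.66,-.05,.25,1300,3) for n in("top","scene")])[:,:,::-1])
E
```

```text
7.65 [0.57570063 0.06622449 0.08215889] -10.925550020183604 [-0.1320816  -0.07890737 -0.04828274]
```

View pics/s3.png

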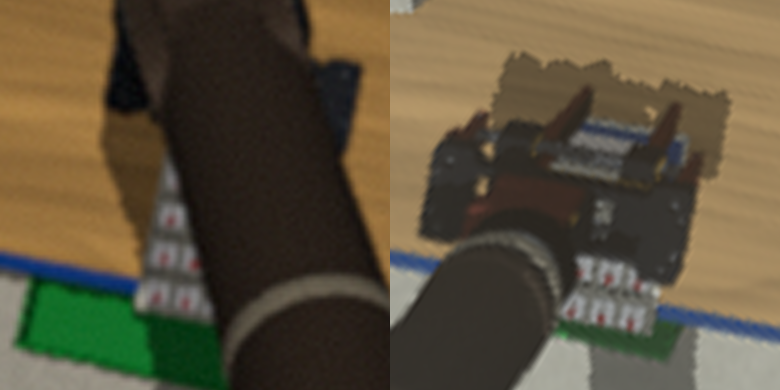

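The first row is nearly out: the card's front edge is at about (135,310) in the top half, parallel to the blue edge. I'm backing off and moving aside to measure clearly.

Request:
carry_out(
  targets=[
    [8,0,0,0,0,0,-0.36],
    [20,0,0,0,0,0,-0.36],
    [25,0,-20,0,0,0,-0.36],
    [25,0,-60,0,0,0,-0.36],
    [25,0,-100,0,0,0,-0.36],
    [25,30,-120,0,0,0,-0.36],
    [25,75,-120,0,0,0,-0.36],
    [25,120,-120,0,0,0,-0.36],
    [25,165,-120,0,0,0,-0.36],
    [25,210,-120,0,0,0,-0.36],
    [25,250,-120,0,0,0,-0.36],
    [25,290,-120,0,0,0,-0.36],
  ],
)

```text
t: 9.15
tool_pos: [0.5456, -0.226, 0.2024]
tool_rot: [3.127, -0.301, 0.001]
ft_force: [0.9, -0.3, -0.7]
width: 0.0602
grasp_force: 0.0
```

```bash
cat > meas.py <<'E'
from h import *
import sys
o,r,y=state(); print(o["t"],o["tool_pos"],y)
R2=(.36,.66,-.05,.25); vis=[]
def px(P,s=1300): P=np.atleast_2d(P); return np.c_[(R2[3]-P[:,1])*s,(R2[1]-P[:,0])*s]
for n in("top","scene"):
    f,N,rr=edge(n); print(n,"edge",f.round(4),N)
    v=ortho(n,.085,*R2,1300,6); 
    e=np.array([[np.polyval(f,q),q] for q in(-.05,.25)]); vis.append(v)
    a=ortho(n,.085,*R2,S,6).astype(int); blue=((a[:,:,2]-a[:,:,0])>25).astype(np.uint8)
    # white body + label above the strip: non-wood, above the strip line
    m=1-wood(a.astype(np.uint8)); m=cv2.morphologyEx(m,cv2.MORPH_CLOSE,np.ones((25,25)))
    H,W=m.shape; cc,rw=np.meshgrid(np.arange(W),np.arange(H)); X=R2[1]-(rw+.5)/S; Y=R2[3]-(cc+.5)/S
    m[(X-np.polyval(f,Y))*.982<.016]=0
    m=cv2.morphologyEx(m,cv2.MORPH_OPEN,np.ones((41,41)))
    N,l,st,_=cv2.connectedComponentsWithStats(m); i=1+st[1:,4].argmax()
    q=cv2.minAreaRect(cv2.findNonZero((l==i).astype(np.uint8))); b=cv2.boxPoints(q); w=np.c_[R2[1]-(b[:,1]+.5)/S,R2[3]-(b[:,0]+.5)/S]
    d=(w[:,0]-np.polyval(f,w[:,1]))/np.hypot(1,f[0])*1e3
    k=np.argsort(-d)[:2]; print(" size",np.array(q[1])/S*1e3,"back corners",w[k].round(4).tolist(),"dist from edge",d[k].round(1),"(want 125)")
cv2.imwrite(sys.argv[1],np.hstack(vis)[:,:,::-1])
E
python3 meas.py pics/s4.png
```

```text
9.15 [ 0.5456316  -0.22602476  0.20243193] -10.990774209968293
top edge [0.1869 0.4036] 95
 size [ 99.23937988 130.53770447] back corners [[0.5745000243186951, 0.11670000106096268], [0.5562000274658203, 0.019099999219179153]] dist from edge [146.6 146.5] (want 125)
scene edge [0.1983 0.4018] 99
 size [101.32112122 131.77351379] back corners [[0.5566999912261963, 0.019200000911951065], [0.5748999714851379, 0.11890000104904175]] dist from edge [148.1 146.6] (want 125)
```

View pics/s4.png

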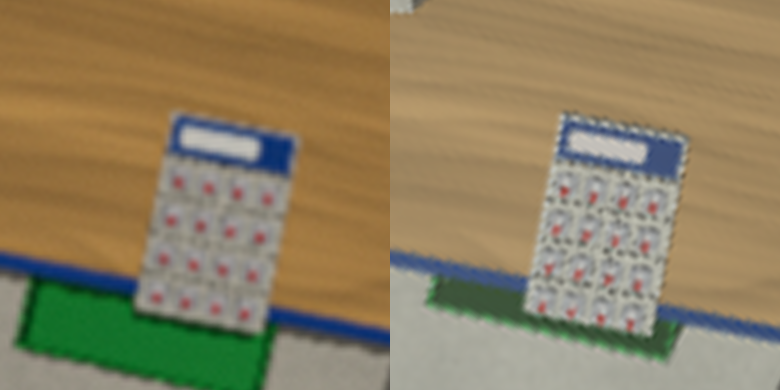

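The picture shows the card square to the edge, with the first row nearly out. The back end is about 146.5 mm from the edge and should be 125 mm, so about 21.5 mm remain. I'm returning for the second push.

Request:
carry_out(
  targets=[
    [0,-35,0,0,0,0,-0.36],
    [0,-75,0,0,0,0,-0.36],
    [0,-115,0,0,0,0,-0.36],
    [0,-155,0,0,0,0,-0.36],
    [0,-195,0,0,0,0,-0.36],
    [0,-235,0,0,0,0,-0.36],
    [0,-270,0,0,0,0,-0.36],
    [0,-290,0,0,0,0,-0.36],
    [0,-290,30,0,0,0,-0.36],
    [0,-290,70,0,0,0,-0.36],
    [0,-290,105,0,0,0,-0.36],
    [0,-290,105,0,0,0,-0.36],
  ],
)

```text
t: 11.95
tool_pos: [0.5972, 0.0608, 0.0926]
tool_rot: [3.125, -0.299, -0.013]
ft_force: [-0.9, 0.7, -0.7]
width: 0.0599
grasp_force: 0.0
```

Request:
carry_out(
  targets=[
    [0,0,10,0,0,0,-0.36],
    [0,0,15,0,0,0,-0.36],
    [0,0,15,0,0,0,-0.36],
    [0,0,15,0,0,0,-0.36],
  ],
)

```text
t: 12.35
tool_pos: [0.6013, 0.0613, 0.0833]
tool_rot: [-3.127, 0.3, -0.003]
ft_force: [-1.0, 0.4, -0.8]
width: 0.0597
grasp_force: 0.0
```

```bash
python3 - <<'E'
from h import *
o,r,y=state(); p=o["tool_pos"]; print(o["t"],p,y,"normal dist TCP-edge",(p[0]-.4028-.1925*p[1])/1.0184*1e3,goto(*p,.082,-11.0))
E
```

```text
Traceback (most recent call last):
TypeError: goto() takes 4 positional arguments but 5 were given
```

Request:
carry_out(
  targets=[
    [-8,0,1,0,0,0,-0.36],
    [-16,0,1,0,0,0,-0.36],
    [-22,0,1,0,0,0,-0.36],
    [-26,0,1,0,0,0,-0.36],
    [-29,0,1,0,0,0,-0.36],
    [-32,0,1,0,0,0,-0.36],
    [-35,0,1,0,0,0,-0.36],
    [-38,0,1,0,0,0,-0.36],
    [-41,0,1,0,0,0,-0.36],
    [-43,0,1,0,0,0,-0.36],
    [-44.5,0,1,0,0,0,-0.36],
    [-44.5,0,1,0,0,0,-0.36],
  ],
)

```text
t: 13.55
tool_pos: [0.5566, 0.0698, 0.0811]
tool_rot: [3.127, -0.3, -0.001]
ft_force: [0.4, -0.1, 0.8]
width: 0.0597
grasp_force: 0.0
```

```bash
python3 - <<'E'
from h import *
o,r,y=state(); p=o["tool_pos"]; print(o["t"],p,y,"normal dist TCP-edge",(p[0]-.4028-.1925*p[1])/1.0184*1e3)
E
```

```text
13.55 [0.55655946 0.06977624 0.08107006] -10.947914811059869 normal dist TCP-edge 137.79215566510598
```

Request:
carry_out(
  targets=[
    [8,0,0,0,0,0,-0.36],
    [20,0,0,0,0,0,-0.36],
    [25,0,-20,0,0,0,-0.36],
    [25,0,-60,0,0,0,-0.36],
    [25,0,-100,0,0,0,-0.36],
    [25,30,-120,0,0,0,-0.36],
    [25,75,-120,0,0,0,-0.36],
    [25,120,-120,0,0,0,-0.36],
    [25,165,-120,0,0,0,-0.36],
    [25,210,-120,0,0,0,-0.36],
    [25,250,-120,0,0,0,-0.36],
    [25,290,-120,0,0,0,-0.36],
  ],
)

```text
t: 14.75
tool_pos: [0.5265, -0.2223, 0.2014]
tool_rot: [3.127, -0.301, 0.001]
ft_force: [0.4, 0.4, 0.4]
width: 0.0597
grasp_force: 0.0
```

```bash
python3 meas.py pics/s5.png
```

```text
14.75 [ 0.52647549 -0.22232136  0.20141194] -10.993586231906482
top edge [0.188  0.4034] 71
 size [ 98.66053772 111.04724121] back corners [[0.5552999973297119, 0.12039999663829803], [0.5371000170707703, 0.023399999365210533]] dist from edge [127.1 127.1] (want 125)
scene edge [0.1978 0.4019] 101
 size [101.54614258 111.90934753] back corners [[0.5368000268936157, 0.02199999988079071], [0.555899977684021, 0.1216999962925911]] dist from edge [128.  127.4] (want 125)
```

View pics/s5.png

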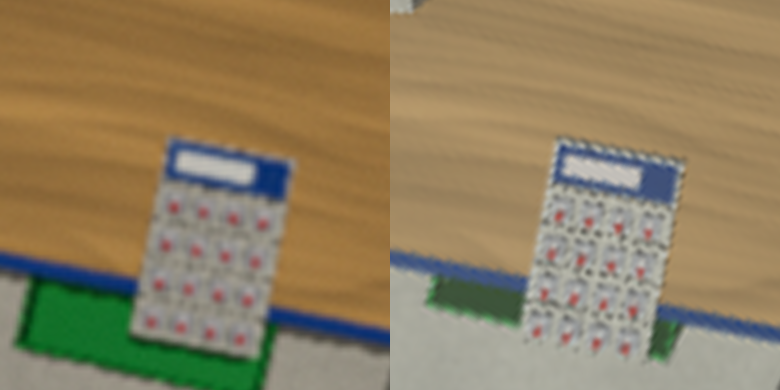

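The card is still square to the edge, with about 2 mm left. I'll check the edge bias (the strip must measure 12 mm) and the overhang with averaged profiles.

```bash
cat > prof.py <<'E'
from h import *
from scipy.ndimage import map_coordinates
a=np.radians(-11.0); ux=np.array([np.cos(a),np.sin(a)]); uy=np.array([-np.sin(a),np.cos(a)])
E0=np.array([.4028+.1925*.07,.07])
t=np.arange(-50,150,.25)/1e3
def prof(im,n,z,l0,l1):
    out=0
    for q in np.arange(l0,l1,.002):
        P=E0+t[:,None]*ux+q*uy; uv=proj(n,np.c_[P,np.full(len(t),z)])
        out=out+np.stack([map_coordinates(im[:,:,k],[uv[:,1],uv[:,0]],order=1) for k in range(3)],1)
    return out/len(np.arange(l0,l1,.002))
def peaks(s,lo,hi,sign):
    g=np.gradient(s)*sign; m=(t>=lo/1e3)&(t<=hi/1e3); g=np.where(m,g,0); i=g.argmax(); j=slice(max(i-8,0),i+9); w=np.clip(g[j],0,None)
    return round(float((t[j]*w).sum()/w.sum()*1e3),2)
for n in("top","scene"):
    im=np.mean([manip.camera(n).astype(float) for _ in range(8)],0)
    for nm,l0,l1 in(("left",.07,.11),("right",-.10,-.062)):
        s=prof(im,n,.080,l0,l1); d=s[:,2]-s[:,0]
        print(n,nm,"outer",peaks(d,-8,6,1),"inner",peaks(d,6,20,-1))
    for nm,l0,l1 in(("L",.012,.044),("R",-.036,-.006)):
        s=prof(im,n,.085,l0,l1); d=s[:,2]-s[:,0]
        print(n,nm,"back(want125)",peaks(d,115,140,-1),"front(want-30)",peaks(s[:,0],-38,-20,1))
E
python3 prof.py
```

```text
top left outer 2.27 inner 14.52
top right outer 2.5 inner 13.27
top L back(want125) 126.25 front(want-30) -28.73
top R back(want125) 125.29 front(want-30) -29.17
scene left outer -0.01 inner 12.19
scene right outer -0.78 inner 11.42
scene L back(want125) 121.6 front(want-30) -29.27
scene R back(want125) 127.71 front(want-30) -37.31
```

```bash
sed -i 's/("left",.07,.11),("right",-.10,-.062)/("left",.083,.12),("left2",.12,.15),("right",-.05,-.03),("right2",-.09,-.05)/; s/("L",.012,.044),("R",-.036,-.006)/("L",.05,.072),("M",.02,.05),("R",-.018,.01)/' prof.py
cat >> prof.py <<'E'
    for l0,l1 in((.05,.072),(-.018,.01)):
        s=prof(im,n,.085,l0,l1)
        for lo,hi in((-38,-22),(114,136)):
            m=np.where((t*1e3>=lo)&(t*1e3<=hi))[0][::8]; print(n,l0,lo,s[m].astype(int).tolist())
E
python3 prof.py
```

```text
top left outer 2.27 inner 14.52
top left2 outer 2.04 inner 14.76
top right outer 2.5 inner 13.77
top right2 outer 2.71 inner 13.26
top L back(want125) 126.26 front(want-30) -28.93
top M back(want125) 126.72 front(want-30) -28.74
top R back(want125) 124.52 front(want-30) -28.74
top 0.05 -38 [[16, 108, 39], [12, 97, 34], [13, 82, 29], [26, 72, 33], [53, 78, 51], [90, 101, 81], [122, 124, 109], [141, 138, 125], [147, 138, 128]]
top 0.05 114 [[151, 155, 162], [134, 141, 154], [108, 120, 144], [80, 98, 132], [72, 88, 124], [88, 94, 117], [115, 107, 109], [140, 118, 96], [155, 122, 81], [161, 123, 71], [162, 122, 66], [161, 120, 64]]
top -0.018 -38 [[18, 112, 41], [15, 103, 36], [15, 90, 32], [27, 80, 36], [54, 83, 54], [91, 103, 83], [122, 124, 110], [140, 137, 126], [146, 137, 128]]
top -0.018 114 [[38, 67, 117], [33, 63, 115], [32, 62, 115], [39, 64, 115], [58, 75, 116], [90, 94, 115], [120, 110, 108], [141, 119, 96], [152, 120, 79], [154, 117, 67], [152, 113, 61], [148, 110, 59]]
scene left outer -0.04 inner 12.01
scene left2 outer 0.47 inner 12.18
scene right outer -0.79 inner 11.29
s
[... 252 characters left out ...]
7], [166, 166, 155], [168, 166, 155], [170, 162, 154], [169, 153, 146], [165, 147, 142], [163, 151, 147]]
scene 0.05 114 [[134, 140, 153], [98, 109, 136], [80, 94, 128], [92, 105, 131], [123, 131, 140], [137, 138, 133], [130, 124, 111], [140, 125, 100], [159, 135, 99], [168, 141, 100], [169, 142, 100], [169, 142, 99]]
scene -0.018 -38 [[167, 167, 155], [168, 168, 156], [168, 168, 156], [167, 167, 155], [167, 166, 155], [167, 160, 151], [164, 151, 144], [161, 148, 143], [159, 148, 143]]
scene -0.018 114 [[72, 88, 125], [71, 87, 124], [72, 89, 125], [94, 108, 133], [127, 135, 143], [137, 139, 134], [129, 125, 112], [139, 124, 99], [155, 132, 97], [162, 136, 96], [161, 135, 95], [158, 132, 93]]
```

```bash
cat > perf.py <<'E'
exec(open("prof.py").read().split("for n in(")[0])
from scipy.optimize import curve_fit
from scipy.special import erf
T=t*1e3
def box(x,c,w,s,h,b1,b2): return b1+(h-b1)*.5*(1+erf((x-c)/s))+(b2-h)*.5*(1+erf((x-c-w)/s))
for n in("top","scene"):
    im=np.mean([manip.camera(n).astype(float) for _ in range(10)],0)
    for l0,l1 in((.085,.125),(-.085,-.035)):
        s=prof(im,n,.080,l0,l1); d=s[:,2]-s[:,0]; m=(T>-6)&(T<26)
        p,_=curve_fit(box,T[m],d[m],[0,12,2,60,-10,-80]); print(n,"strip start,width,blur",p[:3].round(2))
    s=prof(im,n,.085,-.018,.072).mean(1); m=(T>-25)&(T<80)
    g=lambda x,a,b,c1,p0,c2,s2: a+b*x+c1*np.cos(2*np.pi*(x-p0)/30)+c2*np.cos(4*np.pi*(x-p0-s2)/30)
    p,_=curve_fit(g,T[m],s[m],[s[m].mean(),0,5,2,1,0]); print(n,"period-30 fit amp %.1f, max at %.2f (mod 30)"%(p[2],p[3]), "second",p[4:].round(2))
    print((T[m][::8]).astype(int).tolist(),s[m][::8].astype(int).tolist())
E
python3 perf.py
```

```text
top strip start,width,blur [ 2.96 11.73  4.82]
top strip start,width,blur [ 2.43 11.05  4.58]
top period-30 fit amp 6.6, max at -4.16 (mod 30) second [ -3.95 -10.57]
[-24, -22, -20, -18, -16, -14, -12, -10, -8, -6, -4, -2, 0, 1, 3, 5, 7, 9, 11, 13, 15, 17, 19, 21, 23, 25, 27, 29, 31, 33, 35, 37, 39, 41, 43, 45, 47, 49, 51, 53, 55, 57, 59, 61, 63, 65, 67, 69, 71, 73, 75, 77, 79] [130, 137, 134, 128, 125, 127, 131, 137, 141, 144, 144, 142, 138, 134, 133, 134, 135, 132, 128, 126, 129, 134, 138, 142, 143, 143, 142, 138, 135, 133, 135, 138, 136, 131, 128, 129, 133, 138, 142, 144, 144, 142, 138, 133, 132, 133, 135, 132, 126, 124, 126, 132, 138]
scene strip start,width,blur [ 0.15 12.05  3.73]
scene strip start,width,blur [-0.44 11.94  3.35]
scene period-30 fit amp -4.4, max at 1.18 (mod 30) second [ 2.82 -4.48]
[-24, -22, -20, -18, -16, -14, -12, -10, -8, -6, -4, -2, 0, 1, 3, 5, 7, 9, 11, 13, 15, 17, 19, 21, 23, 25, 27, 29, 31, 33, 35, 37, 39, 41, 43, 45, 47, 49, 51, 53, 55, 57, 59, 61, 63, 65, 67, 69, 71, 73, 75, 77, 79] [152, 150, 152, 158, 162, 162, 156, 149, 149, 158, 161, 151, 142, 145, 151, 152, 151, 154, 160, 164, 163, 158, 150, 150, 161, 165, 154, 144, 148, 155, 154, 150, 151, 156, 161, 162, 158, 149, 148, 159, 163, 152, 143, 147, 155, 155, 150, 152, 158, 162, 163, 159, 152]
```

Both cameras agree. The perforation's dark line lies at 2.7 mm (top) and 0.2 mm (scene), and the edge lies at 2.7 and −0.15 mm in the same frames. It is on the edge to within about 0.5 mm and needs no further push, and the arm is clear of everything.

```bash
python3 -c "
from rig import manip
print(manip.get_obs()['t'],manip.finish_job())"
```

```text
the job is handed in; nothing more can be done
18.95 None
```

The dose card was pushed flat until only its first row hangs over the shelf's front edge; the perforation lies along the edge to within about 0.5 mm by both cameras. The arm was clear when I handed the job in at about 19 s; I saw no contact with the other things but did not re-measure their positions.

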